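# Fill the tasting caddy in order of jar height

## Robot

A 6-joint arm with a two-finger parallel gripper is mounted at the origin on the work surface. World frame = base frame: x ahead of the robot, y to its left, z up, the work surface at z = 0. Lengths are in m, angles in rad, forces in N, time in s.
With the tool pointing down it reaches from about 0.35 to 0.85 m from the base axis. Payload 8.1 kg.
Tool frame: the origin (TCP) lies at the centre of the arm's flange, where the gripper is bolted on; the fingertips stand 173 mm ahead of it and the grasp point (between the pads) lies 155 mm ahead of it; z points along the fingers, y is the line along which they close (so a half turn about z gives the same grasp; the last joint's range is limited). The gripper opens to 85 mm and grips with 20 to 120 N. Pads are 22 mm wide; open, the fingers measure 114 mm over their backs; the gripper's body (76 mm by 85 mm) begins 54 mm behind the grasp point. The pads swing forward as they close: fully open they stand 13 mm farther back than shut.
Start: joints at [1.024, 0.13, 1.488, -0, 1.523, -0.085], TCP at [0.267, 0.537, 0.405] pointing down, gripper open.
Joint ranges: [-2.96, 2.96], [-0.89, 2.26], [0.02, 2.5], [-1.34, 4.48], [0, 2.73], [-2.66, 2.66]. Speed limits (rad/s): [2.39, 2.39, 2.79, 3.14, 3.14, 3.14].

## Interface

Orientations are given as a unit quaternion [x, y, z, w].
In Python, from cell import get_state, camera, hand_in gives the robot as it stands. The module is installed in compiled form; this text tells all that it offers.
- The arm moves only by the shell command python3 -m inch 'ROWS' [FORCE]. ROWS is JSON, a list of rows, each an object of numbers: "x", "y", "z": the shift along the world's x, y, z normalised to -1 to 1, where 1 is 0.4 m; "ax", "ay", "az": the turn, a rotation vector about the world's x, y, z normalised to -1 to 1, where 1 is pi/2 rad; "jaw": the opening, from 0 (shut) to 1 (fully open). A call has 1 to 12 rows; each row is the pose to reach, as a shift and turn from the pose commanded when the call began; what a row does not reach only later rows make up. A row lasts 1/8 s, in which the tool goes at most 62.5 mm and 10.7 degrees, less where a joint would pass 70% of its speed; a pose out of reach is approached as far as the arm can. A call with a number of a shift or a turn outside -1 to 1 is refused whole. A call with a gripper value outside its range is refused whole. The fingers move at their own pace and stop on an object; FORCE is the grip in N (left out, the last holds). Time passes only in rows, so rows that repeat a pose let the fingers close. It gives the time, the measured TCP pose, the force, the opening and the grip force at its end, in the units of the state.
- get_state(): the state, without advancing time (a new reading comes with each control period).
- camera(name): name is "side" or "top" or "wrist"; returns a dict with "color" (420x560x3 uint8, red, green, blue), "mtx" (3x3 intrinsics, pixels), "D" ([k1, k2, p1, p2, k3] as OpenCV has them; the pictures are not rectified), "pose" (4x4, takes a point from camera to world coordinates); the wrist camera has in their place "mount" (4x4, takes a point from camera to tool coordinates, whose origin is the TCP and whose axes are the flange's). Camera axes: x right, y up, looking along -z (the intrinsics and any distortion apply to the point x, -y, -z); pixel columns grow to the right and rows downward; lengths in m; the calibration is good to about 2 mm. A picture is of the moment at which its call begins: read the wrist's pose just before it. There is no depth.
- hand_in(): hands the job in; it is judged then, once.
The state is a dict: "t": time; "q": joint angles; "qd": joint speeds; "effort": joint torques, N m; "position": TCP position; "orientation": TCP orientation; "ft_force": force on the tool from outside, world axes, zero at the start; "torque": the same for the moment, N m; "grip_width": finger opening in m; "finger_force": force on a finger pad.
Only numpy, scipy, OpenCV 4.12 (cv2) and the standard library are available. Lean on these libraries where they do the work, as an engineer would, in place of code of your own. Each camera call takes 0.05 s, during which the arm holds its last target. There are 200 camera calls.

## Task

Fill the wooden caddy for the tasting: stand the four round jars that have their lids on upright in its four pockets, one in each, in order of height, with the tallest next to the raised handle end and the shortest at the other end. Set each jar down rather than dropping it. The square jar and the open jar without a lid are not part of it: leave them standing where they are.

Things in the scene. Friction and masses are not known exactly. Their poses are not given: they have to be found in the camera images.
- caddy: Loose plywood caddy, 1.5 kg. Four 64 x 64 mm pockets in a row along its x, centres at y = 0, x = +102, +34, -34, -102 mm. Walls and dividers 4 mm thick, 22 mm high over the table; outside 72 mm wide; pocket floors 4 mm above the table. At the +x end only (x 138 to 148 mm) the handle: an upright board 60 mm high with a hand slot. Origin: underside, mid-row; z up.
- jar_a: The tallest of the four round jars with a lid on: straight-sided amber glass with a paper band and a brass lid, standing upright, 114 mm high over the lid, body 48 mm in diameter up to 16 mm below the top, lid 45 mm in diameter. Loose, 0.1 to 0.4 kg. Origin: centre of its underside; z up its axis.
- jar_b: The second tallest of the four round jars with a lid on: straight-sided amber glass with a paper band and a brass lid, standing upright, 96 mm high over the lid, body 48 mm in diameter up to 16 mm below the top, lid 45 mm in diameter. Loose, 0.1 to 0.4 kg. Origin: centre of its underside; z up its axis.
- jar_c: The third tallest of the four round jars with a lid on: straight-sided amber glass with a paper band and a brass lid, standing upright, 78 mm high over the lid, body 48 mm in diameter up to 16 mm below the top, lid 45 mm in diameter. Loose, 0.1 to 0.4 kg. Origin: centre of its underside; z up its axis.
- jar_d: The shortest of the four round jars with a lid on: straight-sided amber glass with a paper band and a brass lid, standing upright, 60 mm high over the lid, body 48 mm in diameter up to 16 mm below the top, lid 45 mm in diameter. Loose, 0.1 to 0.4 kg. Origin: centre of its underside; z up its axis.
- square_jar: Look-alike, to be left alone: jar of the same glass, paper band and brass, with a square body 48 by 48 mm and a smaller round lid 39 mm in diameter, 84 mm high. Origin: centre of its underside.
- open_jar: Look-alike, to be left alone: round jar of the same amber glass, 48 mm in diameter and 84 mm high, empty, without a lid (open mouth 36 mm wide). Origin: centre of its underside.

How it is judged:
At the end, for the whole second after the job is handed in: The lidded round jars stand upright (0.12 rad) on the pocket floors, tallest to shortest from the handle end, each within 12 mm of its pocket centre along both caddy axes, released, at rest; the caddy is level; the square and open jars stand upright within 30 mm of their starts (x of jar_a in the frame of caddy between 0.09 and 0.114 m and y of jar_a in the frame of caddy between -0.012 and 0.012 m and z of jar_a in the frame of caddy between 0 and 0.009 m and angle between each of jar_a, jar_b, jar_c, jar_d, square_jar, open_jar's own z axis and vertical below 0.12 rad and linear speed of each of jar_a, jar_b, jar_c, jar_d, square_jar, open_jar, caddy below 0.02 m/s and contact force between each of jar_a, jar_b, jar_c, jar_d and the fingers below 0.1 N and x of jar_b in the frame of caddy between 0.022 and 0.046 m and y of jar_b in the frame of caddy between -0.012 and 0.012 m and z of jar_b in the frame of caddy between 0 and 0.009 m and x of jar_c in the frame of caddy between -0.046 and -0.022 m and y of jar_c in the frame of caddy between -0.012 and 0.012 m and z of jar_c in the frame of caddy between 0 and 0.009 m and x of jar_d in the frame of caddy between -0.114 and -0.09 m and y of jar_d in the frame of caddy between -0.012 and 0.012 m and z of jar_d in the frame of caddy between 0 and 0.009 m and distance of each of square_jar, open_jar from where it was at the start of the episode below 0.03 m and angle between caddy's own z axis and vertical below 0.05 rad); the robot touches nothing.
It fails at once if a round jar is dropped or knocked over: it moves faster than 0.6 m/s with no finger on it (a fall of about 18 mm) ((linear speed of jar_a above 0.6 m/s and contact force between jar_a and the arm below 0.05 N and contact force between jar_a and the fingers below 0.05 N) or (linear speed of jar_b above 0.6 m/s and contact force between jar_b and the arm below 0.05 N and contact force between jar_b and the fingers below 0.05 N) or (linear speed of jar_c above 0.6 m/s and contact force between jar_c and the arm below 0.05 N and contact force between jar_c and the fingers below 0.05 N) or (linear speed of jar_d above 0.6 m/s and contact force between jar_d and the arm below 0.05 N and contact force between jar_d and the fingers below 0.05 N)).
It fails at once if the square jar is shifted by more than 30 mm or tipped (distance of square_jar from where it was at the start of the episode above 0.03 m or angle between square_jar's own z axis and vertical above 0.35 rad).
It fails at once if the open jar is shifted by more than 30 mm or tipped (distance of open_jar from where it was at the start of the episode above 0.03 m or angle between open_jar's own z axis and vertical above 0.35 rad).
It also fails if it takes over 115 s, if anything falls off the work surface, if the arm or the gripper's body presses on something with over 40 N, if the wrist force passes 120 N, or if a joint passes its speed limit or range.

## Working session

There is one attempt and no reset: what is moved stays moved. The work goes in short steps, Python scripts to look and compute and a shell command to move; the robot and the scene stay as the last step left them, time stands still between calls to the robot, and variables do not carry over. Pictures are saved under pics/ and viewed, at most 14 in all, crops included, and the job is handed in when it is done.

```bash
mkdir -p pics; cat > h.py <<'E'
import numpy as np, cv2
from cell import get_state, camera, hand_in
from scipy.spatial.transform import Rotation as R
def snap(name,fn):
    s=get_state(); c=camera(name)
    cv2.imwrite('pics/'+fn+'.png',c['color'][:,:,::-1])
    if 'mount' in c:
        T=np.eye(4);T[:3,:3]=R.from_quat(s['orientation']).as_matrix();T[:3,3]=s['position'];P=T@c['mount']
    else: P=c['pose']
    np.savez('pics/'+fn,mtx=c['mtx'],D=c['D'],P=P); return c
def ray(fn,uv):
    d=np.load('pics/'+fn+'.npz'); u=cv2.undistortPoints(np.array([[uv]],float),d['mtx'],np.array(d['D']))[0,0]
    v=d['P'][:3,:3]@np.array([u[0],-u[1],-1]); return d['P'][:3,3],v
def onz(fn,uv,z):
    o,v=ray(fn,uv); return o+v*(z-o[2])/v[2]
def proj(fn,X):
    d=np.load('pics/'+fn+'.npz'); p=np.linalg.inv(d['P'])@np.r_[X,1]
    p=np.array([[p[0],-p[1],-p[2]]]); return cv2.projectPoints(p,np.zeros(3),np.zeros(3),d['mtx'],np.array(d['D']))[0][0,0]
def tri(a,ua,b,ub):
    o1,v1=ray(a,ua);o2,v2=ray(b,ub);A=np.c_[v1,-v2];t=np.linalg.lstsq(A,o2-o1,rcond=None)[0]
    p=o1+t[0]*v1;q=o2+t[1]*v2; return (p+q)/2,np.linalg.norm(p-q)
E
python3 - <<'E'
from h import *
for n in ('top','side'):
    c=snap(n,n+'0'); print(n,np.round(np.load(f'pics/{n}0.npz')['P'],3).tolist(), c['mtx'].tolist())
    cv2.imwrite(f'pics/{n}0b.png',cv2.resize(c['color'][:,:,::-1],(800,600),interpolation=cv2.INTER_CUBIC))
s=get_state();print(s)
E
```

```text
top [[-0.01, 0.992, -0.127, 0.375], [-1.0, -0.008, 0.017, 0.015], [0.016, 0.127, 0.992, 1.094], [0.0, 0.0, 0.0, 1.0]] [[383.2619199481267, 0.0, 284.10007118418616], [0.0, 383.2619199481267, 201.26764785714002], [0.0, 0.0, 1.0]]
side [[0.896, 0.353, -0.271, 0.238], [-0.444, 0.694, -0.566, -0.553], [-0.012, 0.627, 0.779, 0.785], [0.0, 0.0, 0.0, 1.0]] [[428.14347162888606, 0.0, 277.08061995501794], [0.0, 428.14347162888606, 202.0371009709457], [0.0, 0.0, 1.0]]
{'t': 0.1, 'q': array([ 1.02361134e+00,  1.31125941e-01,  1.48918734e+00,  3.25048592e-05,
        1.52302144e+00, -8.54188961e-02]), 'qd': array([ 1.61475612e-03, -3.93141626e-04, -2.18262727e-03,  9.25686371e-05,
        1.69309625e-03,  8.14016175e-04]), 'effort': array([ 2.06510493e-03, -5.70945096e+01, -5.01942229e+01, -8.22823495e-05,
        8.10000667e-03, -5.76594644e-06]), 'position': array([0.26719239, 0.53698714, 0.4037157 ]), 'orientation': array([ 2.28837908e-01,  9.73464151e-01, -8.22772344e-04, -2.86365884e-04]), 'ft_force': array([ 0.31906564, -0.45451664, -0.68869096]), 'torque': array([-0.04142998, -0.01429276, -0.01979907]), 'finger_force': 0.0, 'grip_width': 0.08556787623809711}
```

View pics/top0b.png

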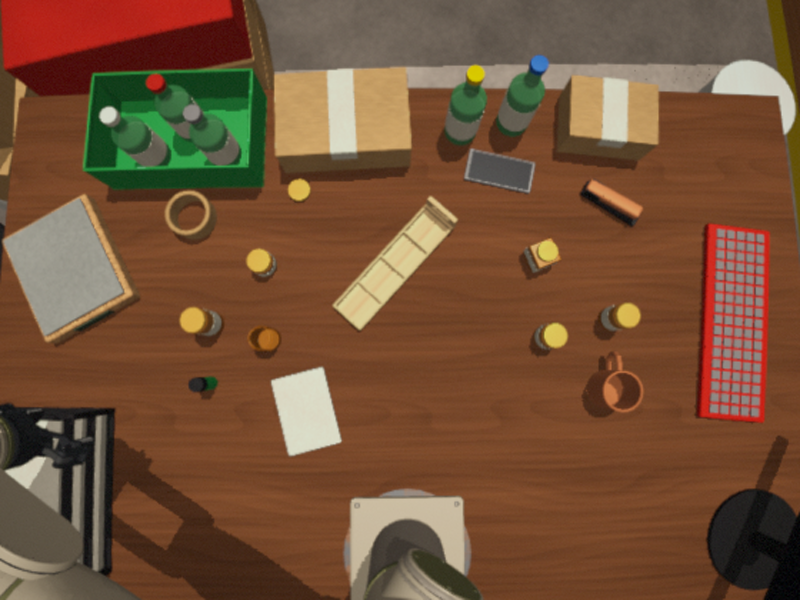

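View pics/side0b.png

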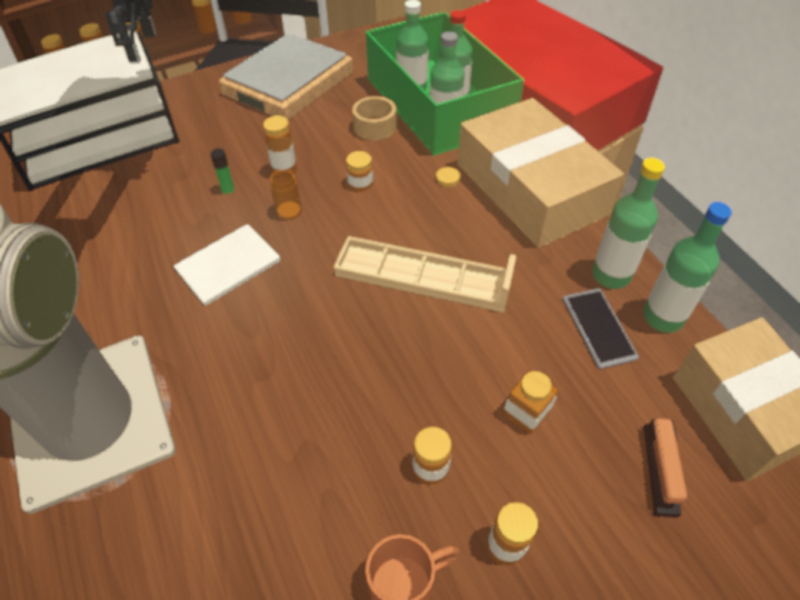

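The top view (800x600 scale) shows:
- **Round lidded jars:** lids at about (193,320) tall, (260,261), (554,336) and (627,316).
- **Not part of the job:** square jar at (545,252), open jar at (264,340), and a flat loose lid at (298,190).
- **Caddy:** runs from (348,318) to the handle end at (445,208).

The side view shows the same lids at (277,125), (359,160), (433,440) and (516,518). I'll enlarge these areas next.

```bash
python3 - <<'E'
from h import *
def crop(im,u,v,w,h,k):
    c=cv2.resize(im[v:v+h,u:u+w],None,fx=k,fy=k,interpolation=cv2.INTER_CUBIC)
    for i in range(0,w,10):
        L=8 if (u+i)%10 else 8
        cv2.line(c,(i*k,0),(i*k,8),(255,255,0),1); cv2.putText(c,str(u+i),(i*k+1,18),0,.33,(255,255,0),1)
    for j in range(10,h,10):
        cv2.line(c,(0,j*k),(8,j*k),(255,255,0),1); cv2.putText(c,str(v+j),(9,j*k+4),0,.33,(255,255,0),1)
    return c
J={'top0':[(120,205),(165,165),(370,215),(420,200)],'side0':[(175,75),(230,100),(282,295),(340,345)]}
C={'top0':(225,132,120,100),'side0':(230,160,135,60)}
for n in J:
    im=cv2.imread(f'pics/{n}.png'); M=np.zeros((600,800,3),np.uint8)
    for i,(u,v) in enumerate(J[n]): M[:200,i*200:i*200+198]=crop(im,u,v,40,40,5)[:, :198]
    u,v,w,h=C[n]; k=4 if n=='top0' else 5
    c=crop(im,u,v,w,h,k); M[200:200+c.shape[0],:c.shape[1]]=c[:400,:800]
    cv2.imwrite(f'pics/{n}m.png',M)
s=get_state();print(R.from_quat(s['orientation']).as_matrix().round(3))
E
```

```text
[[-0.895  0.446 -0.001]
 [ 0.446  0.895 -0.001]
 [ 0.    -0.002 -1.   ]]
```

View pics/top0m.png

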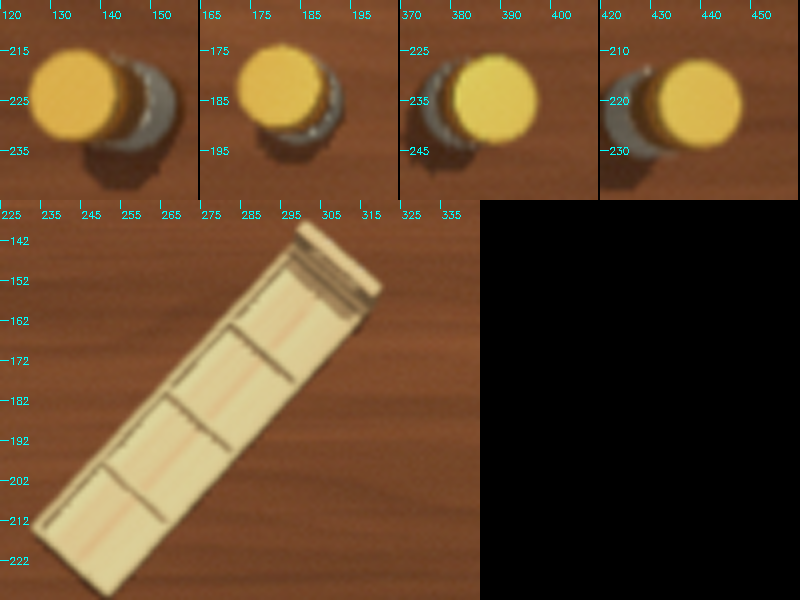

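View pics/side0m.png

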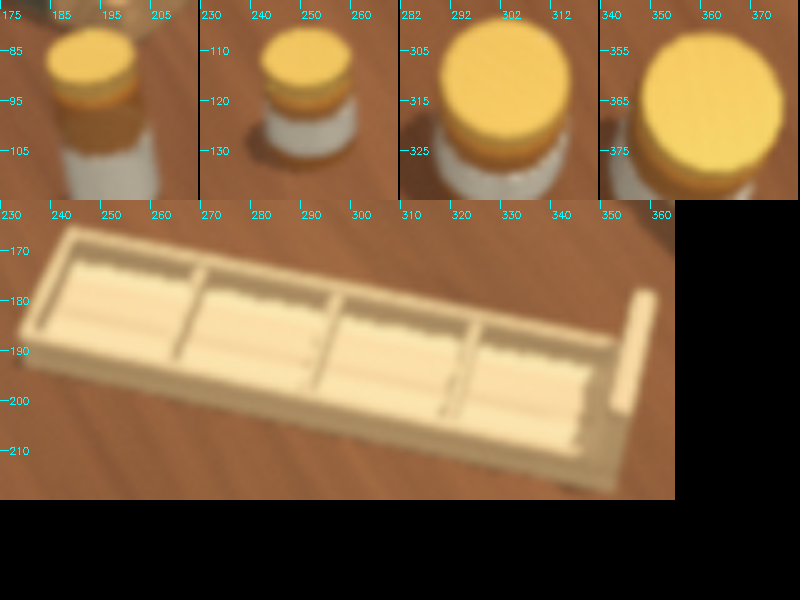

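The crops give lid-disc centres in original pixels:

| Jar | Top view | Side view |
|---|---|---|
| 1 | (134.3,223.7) | (192.8,86) |
| 2 | (180.5,182) | (250.8,111.1) |
| 3 | (388.7,234.4) | (302.7,310) |
| 4 | (439.6,220.3) | (362,365) |

The caddy's low-end rim corners are at top (232.9,213.6) and (251.6,230.9), and side (244,165.2) and (233.6,186.2). Its handle is at the far right.

```bash
python3 - <<'E'
from h import *
T=[(134.3,223.7),(180.5,182),(388.7,234.4),(439.6,220.3)];S=[(192.8,86),(250.8,111.1),(302.7,310),(362,365)]
for t,s in zip(T,S):
    p,e=tri('top0',t,'side0',s);print(p.round(4),round(e,4))
for h,t in zip((.114,.060,.078,.096),T): print(onz('top0',t,h).round(4))
for h,t in zip((.114,.060,.078,.096),S): print(onz('side0',t,h).round(4))
# lid disc size check: px width in top
for t,s in (((232.9,213.6),(244,165.2)),((251.6,230.9),(233.6,186.2))):
    p,e=tri('top0',t,'side0',s);print('rim',p.round(4),round(e,4))
for uv in ((301.1,136.4),(320.4,153.6)): print('handle',onz('top0',uv,.06).round(4))
for uv in ((232.9,213.6),(251.6,230.9)): print('low',onz('top0',uv,.022).round(4))
# others on table
for uv in ((264*.7,342*.7),(545*.7,252*.7)): print('others',onz('top0',uv,.06).round(3))
E
```

```text
[0.4466 0.3835 0.1163] 0.002
[0.564  0.28   0.0621] 0.0019
[ 0.4143 -0.2807  0.0805] 0.0011
[ 0.449  -0.4152  0.0978] 0.0012
[0.4458 0.3846 0.114 ]
[0.5634 0.2808 0.06  ]
[ 0.4139 -0.2813  0.078 ]
[ 0.4486 -0.4158  0.096 ]
[0.4483 0.3864 0.114 ]
[0.5659 0.2823 0.06  ]
[ 0.4155 -0.2799  0.078 ]
[ 0.4502 -0.415   0.096 ]
rim [0.48   0.1397 0.0261] 0.0031
rim [0.4309 0.0874 0.027 ] 0.0025
handle [ 0.6899 -0.0522  0.06  ]
handle [ 0.6403 -0.105   0.06  ]
low [0.4789 0.1406 0.022 ]
low [0.43   0.0881 0.022 ]
others [0.406 0.266 0.06 ]
others [ 0.575 -0.273  0.06 ]
```

Measured heights of 116, 62, 80 and 98 mm make jar1 = a, jar2 = d, jar3 = c and jar4 = b, with a bias of about 2 mm. Caddy length comes out at 286 mm, as expected. Next I turn the tool to the caddy yaw and look down with the wrist camera.

```bash
python3 -m inch '[{"x":0.6,"y":-1,"az":-0.178,"jaw":1},{"x":0.6,"y":-1,"az":-0.178,"jaw":1},{"x":0.6,"y":-1,"az":-0.178,"jaw":1},{"x":0.6,"y":-1,"az":-0.178,"jaw":1},{"x":0.6,"y":-1,"az":-0.178,"jaw":1},{"x":0.6,"y":-1,"az":-0.178,"jaw":1},{"x":0.6,"y":-1,"az":-0.178,"jaw":1},{"x":0.6,"y":-1,"az":-0.178,"jaw":1},{"x":0.6,"y":-1,"az":-0.178,"jaw":1},{"x":0.6,"y":-1,"az":-0.178,"jaw":1}]' 60
python3 - <<'E'
from h import *
c=snap('wrist','w1');print(c['mount'].round(3).tolist(),c['mtx'].round(1).tolist())
s=get_state();print(s['t'],s['position'],s['q'].round(3))
ang=np.deg2rad(-42.5);u=np.array([np.cos(ang),np.sin(ang)]);v=np.array([-u[1],u[0]]);o=np.array([.5562,.0211])
for X in (-.138,.148): 
  for Y in (-.036,.036): print(X,Y,proj('w1',np.r_[o+X*u+Y*v,.022 if X<0 else .06]).round(0))
im=c['color'][:,:,::-1]
cv2.imwrite('pics/w1b.png',cv2.resize(im,(800,600),interpolation=cv2.INTER_CUBIC))
E
```

```text
[[0.001, 0.946, 0.323, 0.082], [1.0, -0.001, 0.001, 0.0], [0.001, 0.323, -0.946, 0.032], [0.0, 0.0, 0.0, 1.0]] [[301.3, 0.0, 281.1], [0.0, 301.3, 212.0], [0.0, 0.0, 1.0]]
0.15 [0.26721942 0.53700308 0.40385917] [ 1.024  0.131  1.489  0.     1.523 -0.085]
-0.138 -0.036 [ 67. 401.]
-0.138 0.036 [115. 410.]
0.148 -0.036 [ 40. 545.]
0.148 0.036 [ 83. 552.]$[0]: bad value
```

View pics/w1b.png

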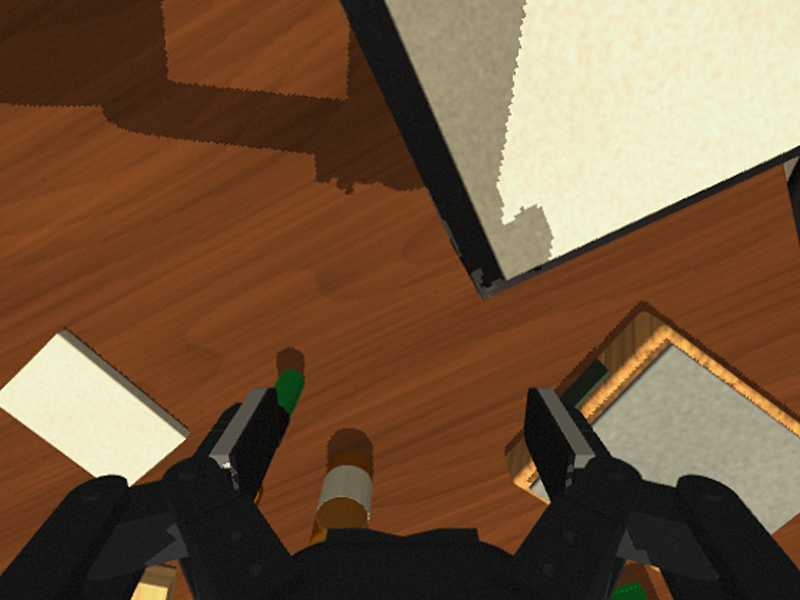

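The call was refused and the arm did not move, so this picture shows only the start surroundings. I'll retry with all keys in every row.

```bash
python3 -m inch '[{"x":0.3,"y":-0.6,"z":0,"ax":0,"ay":0,"az":-0.178,"jaw":1},{"x":0.3,"y":-0.6,"z":0,"ax":0,"ay":0,"az":-0.178,"jaw":1},{"x":0.3,"y":-0.6,"z":0,"ax":0,"ay":0,"az":-0.178,"jaw":1},{"x":0.3,"y":-0.6,"z":0,"ax":0,"ay":0,"az":-0.178,"jaw":1},{"x":0.3,"y":-0.6,"z":0,"ax":0,"ay":0,"az":-0.178,"jaw":1},{"x":0.3,"y":-0.6,"z":0,"ax":0,"ay":0,"az":-0.178,"jaw":1}]' 60
python3 -m inch '[{"x":0.32,"y":-0.6,"z":0,"ax":0,"ay":0,"az":0,"jaw":1},{"x":0.32,"y":-0.6,"z":0,"ax":0,"ay":0,"az":0,"jaw":1},{"x":0.32,"y":-0.6,"z":0,"ax":0,"ay":0,"az":0,"jaw":1},{"x":0.32,"y":-0.6,"z":0,"ax":0,"ay":0,"az":0,"jaw":1},{"x":0.32,"y":-0.6,"z":0,"ax":0,"ay":0,"az":0,"jaw":1},{"x":0.32,"y":-0.6,"z":0,"ax":0,"ay":0,"az":0,"jaw":1}]'
python3 - <<'E'
from h import *
c=snap('wrist','w2')
s=get_state();print(s['t'],s['position'],s['q'].round(3))
ang=np.deg2rad(-42.5);u=np.array([np.cos(ang),np.sin(ang)]);v=np.array([-u[1],u[0]]);o=np.array([.5562,.0211])
for X in (-.138,.148): 
  for Y in (-.036,.036): print(X,Y,proj('w2',np.r_[o+X*u+Y*v,.022 if X<0 else .06]).round(0))
im=c['color'][:,:,::-1]
cv2.imwrite('pics/w2b.png',cv2.resize(im[:390,80:500],None,fx=1.5,fy=1.5,interpolation=cv2.INTER_CUBIC))
E
```

```text
t: 0.9
position: [0.3877, 0.2964, 0.4046]
orientation: [0.363, 0.932, 0.0, -0.0]
ft_force: [-0.8, 0.8, -0.5]
grip_width: 0.0856
finger_force: 0.0
t: 1.65
position: [0.5159, 0.0573, 0.4042]
orientation: [0.363, 0.932, 0.0, -0.0]
ft_force: [-0.8, 0.4, 0.2]
grip_width: 0.0855
finger_force: 0.0
1.7 [0.51548935 0.05813338 0.4043099 ] [ 1.300e-02 -9.000e-02  1.712e+00  1.000e-03  1.520e+00 -8.160e-01]
-0.138 -0.036 [249. 108.]
-0.138 0.036 [314. 108.]
0.148 -0.036 [253. 343.]
0.148 0.036 [309. 343.]
```

View pics/w2b.png

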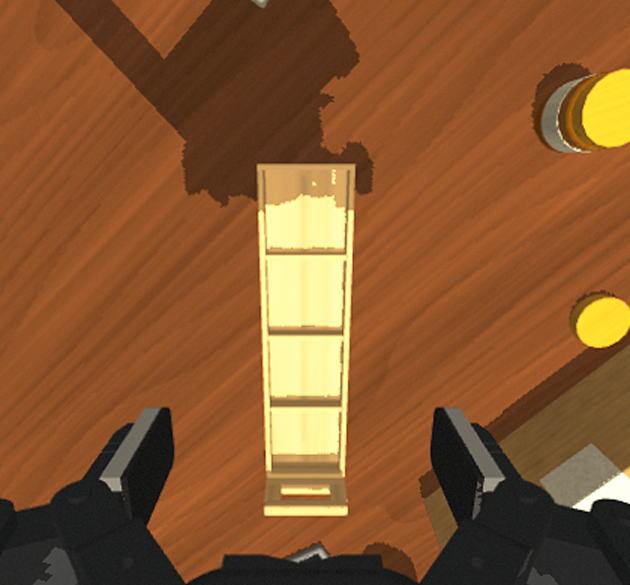

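The caddy is in line with the tool. Its low rim corners are at (251,109) and (317,109), and its handle top is at (256,343) and (312,343). This agrees with the fixed cameras to about 3 mm across, with the yaw exact. On to jar d.

```bash
python3 -m inch '[{"x":0.12,"y":0.56,"z":-0.2,"ax":0,"ay":0,"az":0,"jaw":1},{"x":0.12,"y":0.56,"z":-0.2,"ax":0,"ay":0,"az":0,"jaw":1},{"x":0.12,"y":0.56,"z":-0.2,"ax":0,"ay":0,"az":0,"jaw":1},{"x":0.12,"y":0.56,"z":-0.2,"ax":0,"ay":0,"az":0,"jaw":1},{"x":0.12,"y":0.56,"z":-0.2,"ax":0,"ay":0,"az":0,"jaw":1},{"x":0.12,"y":0.56,"z":-0.3,"ax":0,"ay":0,"az":0,"jaw":1},{"x":0.12,"y":0.56,"z":-0.4,"ax":0,"ay":0,"az":0,"jaw":1},{"x":0.12,"y":0.56,"z":-0.48,"ax":0,"ay":0,"az":0,"jaw":1},{"x":0.12,"y":0.56,"z":-0.53,"ax":0,"ay":0,"az":0,"jaw":1},{"x":0.12,"y":0.56,"z":-0.53,"ax":0,"ay":0,"az":0,"jaw":1}]' 40
python3 - <<'E'
from h import *
c=snap('wrist','w3'); print(proj('w3',[.565,.281,.06]))
im=c['color'][:,:,::-1]
cv2.imwrite('pics/w3b.png',im[150:420,80:480])
E
```

```text
t: 2.95
position: [0.5622, 0.2814, 0.1914]
orientation: [0.362, 0.932, -0.001, -0.001]
ft_force: [-0.3, -0.8, -0.5]
grip_width: 0.0851
finger_force: 0.0
[284.52655234 331.15938345]
```

View pics/w3b.png

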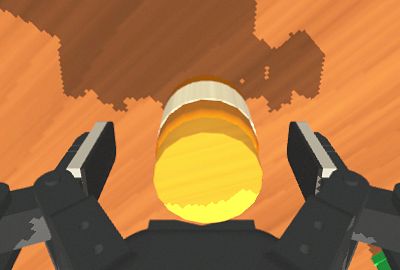

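The jar is centred between the pads, with its lid at about (288,325) against a predicted (284.5,331), or roughly 2 mm off. Closing and lifting.

```bash
python3 -m inch '[{"x":0,"y":0,"z":0,"ax":0,"ay":0,"az":0,"jaw":0},{"x":0,"y":0,"z":0,"ax":0,"ay":0,"az":0,"jaw":0},{"x":0,"y":0,"z":0,"ax":0,"ay":0,"az":0,"jaw":0},{"x":0,"y":0,"z":0,"ax":0,"ay":0,"az":0,"jaw":0},{"x":0,"y":0,"z":0,"ax":0,"ay":0,"az":0,"jaw":0},{"x":0,"y":0,"z":0,"ax":0,"ay":0,"az":0,"jaw":0},{"x":0,"y":0,"z":0.05,"ax":0,"ay":0,"az":0,"jaw":0},{"x":0,"y":0,"z":0.15,"ax":0,"ay":0,"az":0,"jaw":0},{"x":0,"y":0,"z":0.2,"ax":0,"ay":0,"az":0,"jaw":0},{"x":0,"y":0,"z":0.2,"ax":0,"ay":0,"az":0,"jaw":0}]' 40
python3 - <<'E'
from h import *
s=get_state();print(s['position'],s['grip_width'])
snap('wrist','w4')
a=cv2.imread('pics/w4.png')[150:420,80:480]
c=snap('side','s4');b=c['color'][:,:,::-1]
# jar in side
p=proj('s4',[s['position'][0],s['position'][1],s['position'][2]-.155]);print(p)
x,y=int(p[0]),int(p[1]);b=cv2.resize(b[max(0,y-40):y+40,x-45:x+45],None,fx=3.375,fy=3.375)
cv2.imwrite('pics/w4b.png',np.hstack([a,b[:270,:300]]))
E
```

```text
t: 4.25
position: [0.5643, 0.2815, 0.2757]
orientation: [0.362, 0.932, 0.002, 0.002]
ft_force: [0.9, 0.0, -2.2]
grip_width: 0.0464
finger_force: 41.7
[0.56428674 0.28151534 0.2756772 ] 0.04636344299173858
[248.99778326  92.72279324]
```

View pics/w4b.png

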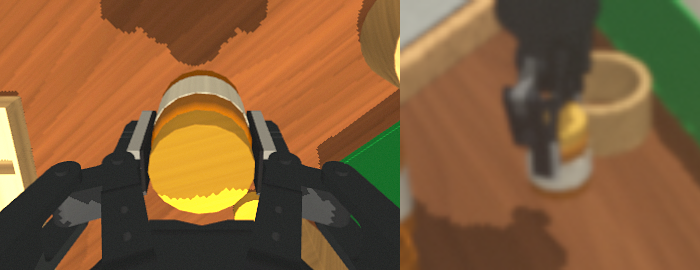

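Jar d is held between the pads (grip 46 mm, 41.7 N) and upright off the table. Next I carry it over the end pocket at about (0.482, 0.0915).

```bash
python3 -m inch '[{"x":-0.1,"y":-0.23,"z":0,"ax":0,"ay":0,"az":0,"jaw":0},{"x":-0.205,"y":-0.475,"z":0,"ax":0,"ay":0,"az":0,"jaw":0},{"x":-0.205,"y":-0.475,"z":0,"ax":0,"ay":0,"az":0,"jaw":0},{"x":-0.205,"y":-0.475,"z":0,"ax":0,"ay":0,"az":0,"jaw":0},{"x":-0.205,"y":-0.475,"z":-0.06,"ax":0,"ay":0,"az":0,"jaw":0},{"x":-0.205,"y":-0.475,"z":-0.1,"ax":0,"ay":0,"az":0,"jaw":0},{"x":-0.205,"y":-0.475,"z":-0.1,"ax":0,"ay":0,"az":0,"jaw":0},{"x":-0.205,"y":-0.475,"z":-0.1,"ax":0,"ay":0,"az":0,"jaw":0},{"x":-0.205,"y":-0.475,"z":-0.1,"ax":0,"ay":0,"az":0,"jaw":0}]'
python3 - <<'E'
from h import *
s=get_state();print(s['position'],s['grip_width'])
snap('wrist','w5');snap('side','s5')
a=cv2.imread('pics/w5.png')[150:420,80:480]
b=cv2.imread('pics/s5.png')
b=cv2.resize(b[110:215,220:360],None,fx=2.85,fy=2.85,interpolation=cv2.INTER_CUBIC)
cv2.imwrite('pics/w5b.png',np.hstack([a,b[:270,:400]]))
E
```

```text
t: 5.48
position: [0.4818, 0.0915, 0.2335]
orientation: [0.362, 0.932, 0.0, 0.001]
ft_force: [-0.5, -0.8, -1.8]
grip_width: 0.0469
finger_force: 41.9
[0.48182918 0.09151703 0.23347149] 0.04690594915549258
```

View pics/w5b.png

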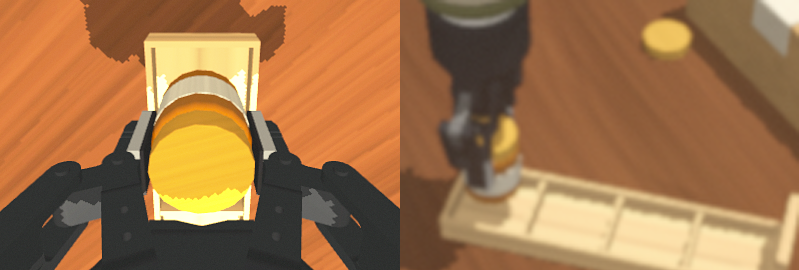

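The jar is centred over the end pocket: caddy rim mid-column 202 matches jar centre column 202 in the crop. Lowering gently.

```bash
python3 -m inch '[{"x":0,"y":0,"z":-0.04,"ax":0,"ay":0,"az":0,"jaw":0},{"x":0,"y":0,"z":-0.07,"ax":0,"ay":0,"az":0,"jaw":0},{"x":0,"y":0,"z":-0.08,"ax":0,"ay":0,"az":0,"jaw":0},{"x":0,"y":0,"z":-0.085,"ax":0,"ay":0,"az":0,"jaw":0},{"x":0,"y":0,"z":-0.085,"ax":0,"ay":0,"az":0,"jaw":0}]'
python3 -m inch '[{"x":0,"y":0,"z":-0.003,"ax":0,"ay":0,"az":0,"jaw":0},{"x":0,"y":0,"z":-0.003,"ax":0,"ay":0,"az":0,"jaw":0},{"x":0,"y":0,"z":-0.003,"ax":0,"ay":0,"az":0,"jaw":0}]'
```

```text
t: 6.2
position: [0.4812, 0.0911, 0.1987]
orientation: [0.362, 0.932, -0.0, -0.0]
ft_force: [0.1, -0.7, -0.1]
grip_width: 0.0465
finger_force: 42.0
t: 6.58
position: [0.4814, 0.0912, 0.1986]
orientation: [0.362, 0.932, -0.0, -0.0]
ft_force: [-9.6, -1.1, 14.3]
grip_width: 0.0464
finger_force: 43.4
```

Contact at 14 N, so I release, then rise.

```bash
python3 -m inch '[{"x":0,"y":0,"z":0.002,"ax":0,"ay":0,"az":0,"jaw":0},{"x":0,"y":0,"z":0.003,"ax":0,"ay":0,"az":0,"jaw":0.75},{"x":0,"y":0,"z":0.003,"ax":0,"ay":0,"az":0,"jaw":0.85},{"x":0,"y":0,"z":0.003,"ax":0,"ay":0,"az":0,"jaw":0.85},{"x":0,"y":0,"z":0.003,"ax":0,"ay":0,"az":0,"jaw":0.85},{"x":0,"y":0,"z":0.003,"ax":0,"ay":0,"az":0,"jaw":0.85}]'
python3 -m inch '[{"x":0,"y":0,"z":0.1,"ax":0,"ay":0,"az":0,"jaw":1},{"x":0,"y":0,"z":0.25,"ax":0,"ay":0,"az":0,"jaw":1},{"x":0,"y":0,"z":0.4,"ax":0,"ay":0,"az":0,"jaw":1},{"x":0,"y":0,"z":0.4,"ax":0,"ay":0,"az":0,"jaw":1},{"x":0,"y":0,"z":0.4,"ax":0,"ay":0,"az":0,"jaw":1}]'
python3 - <<'E'
from h import *
s=get_state();print(s['position'],s['grip_width'])
snap('wrist','w6');snap('top','t6');snap('side','s6')
a=cv2.imread('pics/w6.png')[30:420,80:480]
b=cv2.imread('pics/s6.png'); b=cv2.resize(b[140:225,220:360],None,fx=2.85,fy=2.85,interpolation=cv2.INTER_CUBIC)
M=np.zeros((390,800,3),np.uint8);M[:,:400]=a;M[:b.shape[0],400:400+b.shape[1]]=b[:,:400]
cv2.imwrite('pics/w6b.png',M)
E
```

```text
t: 7.32
position: [0.4813, 0.0912, 0.1986]
orientation: [0.362, 0.932, -0.0, -0.0]
ft_force: [-0.0, 0.1, -0.1]
grip_width: 0.0726
finger_force: 0.0
t: 7.95
position: [0.4812, 0.0912, 0.3584]
orientation: [0.362, 0.932, 0.0, 0.0]
ft_force: [-0.4, 0.6, -1.0]
grip_width: 0.0851
finger_force: 0.0
[0.48121178 0.0911692  0.35842465] 0.08508452683284369
```

View pics/w6b.png

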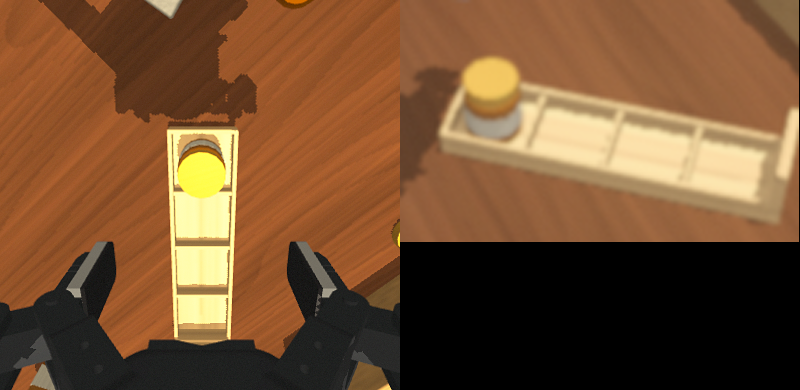

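Jar d stands upright in the end pocket. In the wrist crop its lid is at (202,174) and the rim corners are at (167,129) and (238,129). I'll check its place along the row numerically.

```bash
python3 - <<'E'
from h import *
a=np.deg2rad(-42.5);u=np.array([np.cos(a),np.sin(a)]);v=np.array([-u[1],u[0]])
L=onz('w6',(282,204),.064)[:2]; r1=onz('w6',(247,159),.022)[:2]; r2=onz('w6',(318,159),.022)[:2]
m=(r1+r2)/2
print('rim mid',m,'len',np.linalg.norm(r1-r2),'lid',L,'jar x from low end mm',(L-m)@u*1e3,'(36)','y',(L-m)@v*1e3)
# handle inner/dividers
print('origin by wrist',m+.138*u)
E
```

```text
rim mid [0.45702859 0.11580574] len 0.07148167583922607 lid [0.48197236 0.09224056] jar x from low end mm 34.31087893466689 (36) y -0.5223111380549851
origin by wrist [0.55877286 0.0225743 ]
```

Jar d sits at about x = -104 mm, y = -0.5 mm in its pocket. Next is jar c.

```bash
python3 -m inch '[{"x":-0.167,"y":-0.93,"z":0,"ax":0,"ay":0,"az":0,"jaw":1},{"x":-0.167,"y":-0.93,"z":0,"ax":0,"ay":0,"az":0,"jaw":1},{"x":-0.167,"y":-0.93,"z":0,"ax":0,"ay":0,"az":0,"jaw":1},{"x":-0.167,"y":-0.93,"z":0,"ax":0,"ay":0,"az":0,"jaw":1},{"x":-0.167,"y":-0.93,"z":0,"ax":0,"ay":0,"az":0,"jaw":1},{"x":-0.167,"y":-0.93,"z":0,"ax":0,"ay":0,"az":0,"jaw":1},{"x":-0.167,"y":-0.93,"z":0,"ax":0,"ay":0,"az":0,"jaw":1},{"x":-0.167,"y":-0.93,"z":0,"ax":0,"ay":0,"az":0,"jaw":1}]'
python3 - <<'E'
from h import *
snap('wrist','w7')
c=cv2.imread('pics/w7.png'); s=get_state(); print(s['position'])
m=cv2.inRange(cv2.cvtColor(c,cv2.COLOR_BGR2HSV),(20,130,120),(35,255,255))
n,l,st,ce=cv2.connectedComponentsWithStats(m)
for i in range(1,n):
    if st[i,4]>150: print(st[i],ce[i].round(1), onz('w7',ce[i],.078).round(4))
print(proj('w7',[.4145,-.2805,.078]))
E
```

```text
t: 9.1
position: [0.4141, -0.2808, 0.3571]
orientation: [0.363, 0.932, 0.001, -0.001]
ft_force: [-0.5, 0.9, 0.4]
grip_width: 0.0852
finger_force: 0.0
[ 0.41443235 -0.28010746  0.35743542]
[ 45 177  92  84 848] [ 94.3 214.3] [ 0.3079 -0.4019  0.078 ]
[ 257  187   51   49 1979] [281.9 210.9] [ 0.4152 -0.2802  0.078 ]
[ 181  316   45   40 1315] [203.3 336.5] [ 0.4599 -0.4282  0.078 ]
[281.13054049 210.54201031]
```

The wrist sees jar c's lid within 1 mm of the estimate. Descending, gripping and lifting.

```bash
python3 -m inch '[{"x":0,"y":0,"z":-0.14,"ax":0,"ay":0,"az":0,"jaw":1},{"x":0,"y":0,"z":-0.26,"ax":0,"ay":0,"az":0,"jaw":1},{"x":0,"y":0,"z":-0.34,"ax":0,"ay":0,"az":0,"jaw":1},{"x":0,"y":0,"z":-0.38,"ax":0,"ay":0,"az":0,"jaw":1},{"x":0,"y":0,"z":-0.38,"ax":0,"ay":0,"az":0,"jaw":1},{"x":0,"y":0,"z":-0.38,"ax":0,"ay":0,"az":0,"jaw":1},{"x":0,"y":0,"z":-0.38,"ax":0,"ay":0,"az":0,"jaw":0},{"x":0,"y":0,"z":-0.38,"ax":0,"ay":0,"az":0,"jaw":0},{"x":0,"y":0,"z":-0.38,"ax":0,"ay":0,"az":0,"jaw":0},{"x":0,"y":0,"z":-0.38,"ax":0,"ay":0,"az":0,"jaw":0},{"x":0,"y":0,"z":-0.38,"ax":0,"ay":0,"az":0,"jaw":0},{"x":0,"y":0,"z":-0.38,"ax":0,"ay":0,"az":0,"jaw":0}]' 40
python3 -m inch '[{"x":0,"y":0,"z":0.05,"ax":0,"ay":0,"az":0,"jaw":0},{"x":0,"y":0,"z":0.15,"ax":0,"ay":0,"az":0,"jaw":0},{"x":0,"y":0,"z":0.28,"ax":0,"ay":0,"az":0,"jaw":0},{"x":0,"y":0,"z":0.3,"ax":0,"ay":0,"az":0,"jaw":0},{"x":0,"y":0,"z":0.3,"ax":0,"ay":0,"az":0,"jaw":0},{"x":0,"y":0,"z":0.3,"ax":0,"ay":0,"az":0,"jaw":0}]'
python3 -c "
from h import *
print(get_state()['position'])"
```

```text
t: 10.65
position: [0.415, -0.2812, 0.2079]
orientation: [0.362, 0.932, -0.0, 0.001]
ft_force: [-0.9, 0.8, 6.6]
grip_width: 0.0471
finger_force: 40.8
t: 11.4
position: [0.4139, -0.2804, 0.3245]
orientation: [0.362, 0.932, 0.001, -0.002]
ft_force: [0.0, 0.2, -3.0]
grip_width: 0.0468
finger_force: 42.1
[ 0.4138774  -0.28035779  0.32448178]
```

```bash
python3 -m inch '[{"x":0.1,"y":0.27,"z":0,"ax":0,"ay":0,"az":0,"jaw":0},{"x":0.2,"y":0.54,"z":0,"ax":0,"ay":0,"az":0,"jaw":0},{"x":0.295,"y":0.815,"z":0,"ax":0,"ay":0,"az":0,"jaw":0},{"x":0.295,"y":0.815,"z":0,"ax":0,"ay":0,"az":0,"jaw":0},{"x":0.295,"y":0.815,"z":0,"ax":0,"ay":0,"az":0,"jaw":0},{"x":0.295,"y":0.815,"z":0,"ax":0,"ay":0,"az":0,"jaw":0},{"x":0.295,"y":0.815,"z":0,"ax":0,"ay":0,"az":0,"jaw":0},{"x":0.295,"y":0.815,"z":-0.1,"ax":0,"ay":0,"az":0,"jaw":0},{"x":0.295,"y":0.815,"z":-0.2,"ax":0,"ay":0,"az":0,"jaw":0},{"x":0.295,"y":0.815,"z":-0.2,"ax":0,"ay":0,"az":0,"jaw":0},{"x":0.295,"y":0.815,"z":-0.2,"ax":0,"ay":0,"az":0,"jaw":0}]'
python3 - <<'E'
from h import *
s=get_state();print(s['position'],s['grip_width'])
snap('wrist','w8');snap('side','s8')
a=cv2.imread('pics/w8.png')[30:420,80:480]
b=cv2.imread('pics/s8.png'); b=cv2.resize(b[125:225,220:360],None,fx=2.85,fy=2.85,interpolation=cv2.INTER_CUBIC)
M=np.zeros((390,800,3),np.uint8);M[:,:400]=a;M[:b.shape[0],400:400+b.shape[1]]=b[:,:400]
cv2.imwrite('pics/w8b.png',M)
E
```

```text
t: 12.78
position: [0.5326, 0.0446, 0.2473]
orientation: [0.363, 0.932, -0.0, -0.0]
ft_force: [0.7, 0.2, -1.9]
grip_width: 0.0465
finger_force: 42.4
[0.53264998 0.04457536 0.24732378] 0.0465389808467684
```

View pics/w8b.png

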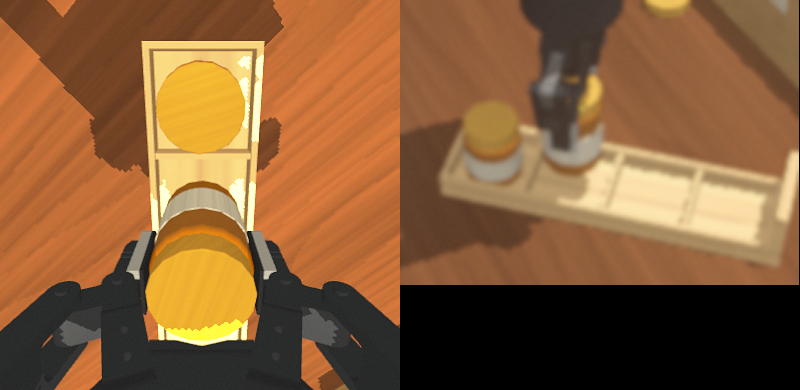

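Jar c is centred over pocket 2, with d upright in its own pocket. Lowering to contact.

```bash
python3 -m inch '[{"x":0,"y":0,"z":-0.04,"ax":0,"ay":0,"az":0,"jaw":0},{"x":0,"y":0,"z":-0.07,"ax":0,"ay":0,"az":0,"jaw":0},{"x":0,"y":0,"z":-0.08,"ax":0,"ay":0,"az":0,"jaw":0},{"x":0,"y":0,"z":-0.086,"ax":0,"ay":0,"az":0,"jaw":0},{"x":0,"y":0,"z":-0.086,"ax":0,"ay":0,"az":0,"jaw":0}]'
python3 -m inch '[{"x":0,"y":0,"z":-0.003,"ax":0,"ay":0,"az":0,"jaw":0},{"x":0,"y":0,"z":-0.003,"ax":0,"ay":0,"az":0,"jaw":0},{"x":0,"y":0,"z":-0.003,"ax":0,"ay":0,"az":0,"jaw":0}]'
```

```text
t: 13.5
position: [0.5327, 0.0452, 0.2124]
orientation: [0.362, 0.932, 0.0, 0.0]
ft_force: [-0.5, -0.2, -1.8]
grip_width: 0.0467
finger_force: 42.4
t: 13.88
position: [0.5329, 0.0452, 0.2119]
orientation: [0.362, 0.932, 0.0, 0.001]
ft_force: [-2.2, -0.1, 6.1]
grip_width: 0.0468
finger_force: 43.1
```

```bash
python3 -m inch '[{"x":0,"y":0,"z":0.001,"ax":0,"ay":0,"az":0,"jaw":0.75},{"x":0,"y":0,"z":0.002,"ax":0,"ay":0,"az":0,"jaw":0.85},{"x":0,"y":0,"z":0.002,"ax":0,"ay":0,"az":0,"jaw":0.85},{"x":0,"y":0,"z":0.002,"ax":0,"ay":0,"az":0,"jaw":0.85},{"x":0,"y":0,"z":0.002,"ax":0,"ay":0,"az":0,"jaw":0.85},{"x":0,"y":0,"z":0.1,"ax":0,"ay":0,"az":0,"jaw":1},{"x":0,"y":0,"z":0.25,"ax":0,"ay":0,"az":0,"jaw":1},{"x":0,"y":0,"z":0.4,"ax":0,"ay":0,"az":0,"jaw":1},{"x":0,"y":0,"z":0.4,"ax":0,"ay":0,"az":0,"jaw":1},{"x":0,"y":0,"z":0.4,"ax":0,"ay":0,"az":0,"jaw":1}]'
python3 -c "
from h import *
snap('wrist','w9')"
python3 -m inch '[{"x":-0.1,"y":-0.6,"z":0,"ax":0,"ay":0,"az":0,"jaw":1},{"x":-0.1,"y":-0.6,"z":0,"ax":0,"ay":0,"az":0,"jaw":1},{"x":-0.1,"y":-0.6,"z":0,"ax":0,"ay":0,"az":0,"jaw":1},{"x":-0.1,"y":-0.6,"z":0,"ax":0,"ay":0,"az":0,"jaw":1},{"x":-0.1,"y":-0.6,"z":0,"ax":0,"ay":0,"az":0,"jaw":1}]'
python3 -m inch '[{"x":-0.108,"y":-0.552,"z":0,"ax":0,"ay":0,"az":0,"jaw":1},{"x":-0.108,"y":-0.552,"z":0,"ax":0,"ay":0,"az":0,"jaw":1},{"x":-0.108,"y":-0.552,"z":0,"ax":0,"ay":0,"az":0,"jaw":1},{"x":-0.108,"y":-0.552,"z":0,"ax":0,"ay":0,"az":0,"jaw":1},{"x":-0.108,"y":-0.552,"z":0,"ax":0,"ay":0,"az":0,"jaw":1},{"x":-0.108,"y":-0.552,"z":0,"ax":0,"ay":0,"az":0,"jaw":1}]'
python3 - <<'E'
from h import *
snap('wrist','w10')
s=get_state(); print(s['position'])
def lids(fn,z):
    c=cv2.imread(f'pics/{fn}.png')
    m=cv2.inRange(cv2.cvtColor(c,cv2.COLOR_BGR2HSV),(20,130,120),(35,255,255))
    n,l,st,ce=cv2.connectedComponentsWithStats(m)
    for i in range(1,n):
        if st[i,4]>400: print(fn,st[i],ce[i].round(1), onz(fn,ce[i],z).round(4))
lids('w10',.096);lids('w9',.082)
print(proj('w10',[.449,-.4155,.096]))
E
```

```text
t: 15.12
position: [0.5325, 0.0452, 0.371]
orientation: [0.362, 0.932, 0.0, 0.0]
ft_force: [0.1, -0.3, -0.0]
grip_width: 0.0853
finger_force: 0.0
t: 15.8
position: [0.4911, -0.198, 0.3688]
orientation: [0.365, 0.931, -0.0, -0.002]
ft_force: [0.1, 0.3, -0.4]
grip_width: 0.0856
finger_force: 0.0
t: 16.55
position: [0.4497, -0.4143, 0.3695]
orientation: [0.362, 0.932, 0.001, -0.001]
ft_force: [-0.2, -0.4, -0.4]
grip_width: 0.0851
finger_force: 0.0
[ 0.44988882 -0.41408316  0.36992769]
w10 [ 450  168   70   58 2054] [489.6 200.6] [ 0.5593 -0.2789  0.096 ]
w10 [ 254  189   53   50 2053] [279.9 213.4] [ 0.4501 -0.4151  0.096 ]
w9 [ 258  183   49   47 1813] [281.8 205.7] [0.5331 0.0462 0.082 ]
w9 [ 482  189   41   37 1151] [502.4 207. ] [0.6664 0.1901 0.082 ]
w9 [ 523  295   37   66 1258] [546.8 324.6] [0.809  0.1596 0.082 ]
w9 [428 392  43  28 792] [448.  408.3] [0.8412 0.0225 0.082 ]
w9 [ 92 399  28  21 412] [106.2 410.8] [ 0.5797 -0.2696  0.082 ]
[278.70792435 212.72565842]
```

Jar c stands at (0.533, 0.046), as planned. The wrist sees jar b within about 1 mm of the estimate. Gripping b.

```bash
python3 -m inch '[{"x":0,"y":0,"z":-0.14,"ax":0,"ay":0,"az":0,"jaw":1},{"x":0,"y":0,"z":-0.26,"ax":0,"ay":0,"az":0,"jaw":1},{"x":0,"y":0,"z":-0.34,"ax":0,"ay":0,"az":0,"jaw":1},{"x":0,"y":0,"z":-0.372,"ax":0,"ay":0,"az":0,"jaw":1},{"x":0,"y":0,"z":-0.372,"ax":0,"ay":0,"az":0,"jaw":1},{"x":0,"y":0,"z":-0.372,"ax":0,"ay":0,"az":0,"jaw":1},{"x":0,"y":0,"z":-0.372,"ax":0,"ay":0,"az":0,"jaw":0},{"x":0,"y":0,"z":-0.372,"ax":0,"ay":0,"az":0,"jaw":0},{"x":0,"y":0,"z":-0.372,"ax":0,"ay":0,"az":0,"jaw":0},{"x":0,"y":0,"z":-0.372,"ax":0,"ay":0,"az":0,"jaw":0},{"x":0,"y":0,"z":-0.372,"ax":0,"ay":0,"az":0,"jaw":0},{"x":0,"y":0,"z":-0.372,"ax":0,"ay":0,"az":0,"jaw":0}]' 40
python3 -m inch '[{"x":0,"y":0,"z":0.05,"ax":0,"ay":0,"az":0,"jaw":0},{"x":0,"y":0,"z":0.15,"ax":0,"ay":0,"az":0,"jaw":0},{"x":0,"y":0,"z":0.28,"ax":0,"ay":0,"az":0,"jaw":0},{"x":0,"y":0,"z":0.32,"ax":0,"ay":0,"az":0,"jaw":0},{"x":0,"y":0,"z":0.32,"ax":0,"ay":0,"az":0,"jaw":0},{"x":0,"y":0,"z":0.32,"ax":0,"ay":0,"az":0,"jaw":0}]'
python3 -c "
from h import *
print(get_state()['position'])"
```

```text
t: 18.1
position: [0.4497, -0.416, 0.2235]
orientation: [0.362, 0.932, -0.0, 0.001]
ft_force: [0.5, 1.6, 6.4]
grip_width: 0.0469
finger_force: 41.3
t: 18.85
position: [0.4488, -0.4151, 0.348]
orientation: [0.362, 0.932, 0.001, -0.002]
ft_force: [-0.0, -0.0, -3.4]
grip_width: 0.0473
finger_force: 41.8
[ 0.44880441 -0.41513346  0.34796752]
```

```bash
python3 -m inch '[{"x":0.08,"y":0.25,"z":0,"ax":0,"ay":0,"az":0,"jaw":0},{"x":0.134,"y":0.437,"z":0,"ax":0,"ay":0,"az":0,"jaw":0},{"x":0.134,"y":0.437,"z":0,"ax":0,"ay":0,"az":0,"jaw":0},{"x":0.134,"y":0.437,"z":0,"ax":0,"ay":0,"az":0,"jaw":0}]'
python3 -m inch '[{"x":0.1,"y":0.3,"z":0,"ax":0,"ay":0,"az":0,"jaw":0},{"x":0.2,"y":0.6,"z":0,"ax":0,"ay":0,"az":0,"jaw":0},{"x":0.2,"y":0.6,"z":0,"ax":0,"ay":0,"az":0,"jaw":0},{"x":0.2,"y":0.6,"z":0,"ax":0,"ay":0,"az":0,"jaw":0},{"x":0.2,"y":0.6,"z":0,"ax":0,"ay":0,"az":0,"jaw":0},{"x":0.2,"y":0.6,"z":0,"ax":0,"ay":0,"az":0,"jaw":0},{"x":0.2,"y":0.6,"z":-0.1,"ax":0,"ay":0,"az":0,"jaw":0},{"x":0.2,"y":0.6,"z":-0.2,"ax":0,"ay":0,"az":0,"jaw":0},{"x":0.2,"y":0.6,"z":-0.22,"ax":0,"ay":0,"az":0,"jaw":0},{"x":0.2,"y":0.6,"z":-0.22,"ax":0,"ay":0,"az":0,"jaw":0},{"x":0.2,"y":0.6,"z":-0.22,"ax":0,"ay":0,"az":0,"jaw":0}]'
python3 - <<'E'
from h import *
s=get_state();print(s['position'],s['grip_width'])
snap('wrist','w11');snap('side','s11')
a=cv2.imread('pics/w11.png')[30:420,80:480]
b=cv2.imread('pics/s11.png'); b=cv2.resize(b[125:225,220:360],None,fx=2.85,fy=2.85,interpolation=cv2.INTER_CUBIC)
M=np.zeros((390,800,3),np.uint8);M[:,:400]=a;M[:b.shape[0],400:400+b.shape[1]]=b[:,:400]
cv2.imwrite('pics/w11b.png',M)
E
```

```text
t: 19.35
position: [0.5033, -0.2368, 0.3476]
orientation: [0.36, 0.933, 0.001, -0.002]
ft_force: [0.4, -1.4, -2.5]
grip_width: 0.0466
finger_force: 42.2
t: 20.72
position: [0.5838, -0.0015, 0.2645]
orientation: [0.363, 0.932, 0.0, 0.002]
ft_force: [0.5, -0.3, -1.8]
grip_width: 0.0471
finger_force: 42.5
[ 0.58382455 -0.00146511  0.26450026] 0.04705927924246037
```

View pics/w11b.png

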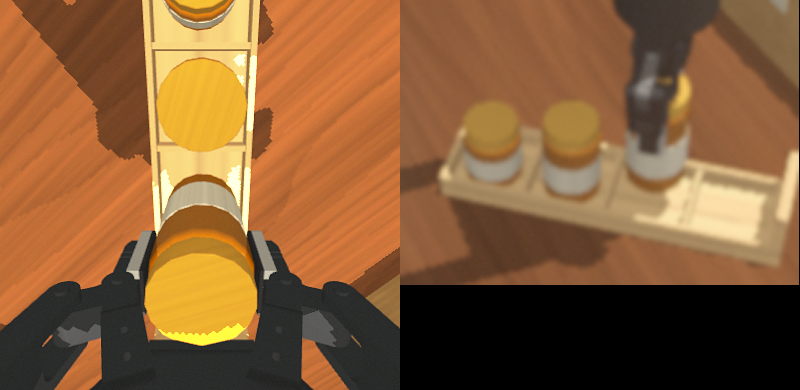

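Jar b is centred over pocket 3, and c and d stand upright in theirs. Lowering.

```bash
python3 -m inch '[{"x":-0.002,"y":0.002,"z":-0.04,"ax":0,"ay":0,"az":0,"jaw":0},{"x":-0.002,"y":0.002,"z":-0.07,"ax":0,"ay":0,"az":0,"jaw":0},{"x":-0.002,"y":0.002,"z":-0.08,"ax":0,"ay":0,"az":0,"jaw":0},{"x":-0.002,"y":0.002,"z":-0.086,"ax":0,"ay":0,"az":0,"jaw":0},{"x":-0.002,"y":0.002,"z":-0.086,"ax":0,"ay":0,"az":0,"jaw":0}]'
python3 -m inch '[{"x":0,"y":0,"z":-0.003,"ax":0,"ay":0,"az":0,"jaw":0},{"x":0,"y":0,"z":-0.003,"ax":0,"ay":0,"az":0,"jaw":0},{"x":0,"y":0,"z":-0.003,"ax":0,"ay":0,"az":0,"jaw":0}]'
```

```text
t: 21.45
position: [0.5823, -0.0, 0.228]
orientation: [0.362, 0.932, 0.0, 0.0]
ft_force: [-0.7, -0.0, -2.1]
grip_width: 0.047
finger_force: 42.5
t: 21.82
position: [0.5825, -0.0001, 0.2276]
orientation: [0.362, 0.932, 0.0, 0.001]
ft_force: [-1.9, 0.5, 5.5]
grip_width: 0.0468
finger_force: 43.2
```

```bash
python3 -m inch '[{"x":0,"y":0,"z":0.001,"ax":0,"ay":0,"az":0,"jaw":0.75},{"x":0,"y":0,"z":0.002,"ax":0,"ay":0,"az":0,"jaw":0.85},{"x":0,"y":0,"z":0.002,"ax":0,"ay":0,"az":0,"jaw":0.85},{"x":0,"y":0,"z":0.002,"ax":0,"ay":0,"az":0,"jaw":0.85},{"x":0,"y":0,"z":0.002,"ax":0,"ay":0,"az":0,"jaw":0.85},{"x":0,"y":0,"z":0.1,"ax":0,"ay":0,"az":0,"jaw":1},{"x":0,"y":0,"z":0.25,"ax":0,"ay":0,"az":0,"jaw":1},{"x":0,"y":0,"z":0.4,"ax":0,"ay":0,"az":0,"jaw":1},{"x":0,"y":0,"z":0.4,"ax":0,"ay":0,"az":0,"jaw":1},{"x":0,"y":0,"z":0.4,"ax":0,"ay":0,"az":0,"jaw":1}]'
python3 -c "
from h import *
snap('wrist','w12')"
python3 -m inch '[{"x":-0.339,"y":0.96,"z":0,"ax":0,"ay":0,"az":0,"jaw":1},{"x":-0.339,"y":0.96,"z":0,"ax":0,"ay":0,"az":0,"jaw":1},{"x":-0.339,"y":0.96,"z":0,"ax":0,"ay":0,"az":0,"jaw":1},{"x":-0.339,"y":0.96,"z":0,"ax":0,"ay":0,"az":0,"jaw":1},{"x":-0.339,"y":0.96,"z":0,"ax":0,"ay":0,"az":0,"jaw":1},{"x":-0.339,"y":0.96,"z":0,"ax":0,"ay":0,"az":0,"jaw":1},{"x":-0.339,"y":0.96,"z":0,"ax":0,"ay":0,"az":0,"jaw":1},{"x":-0.339,"y":0.96,"z":0,"ax":0,"ay":0,"az":0,"jaw":1},{"x":-0.339,"y":0.96,"z":0,"ax":0,"ay":0,"az":0,"jaw":1}]'
python3 - <<'E'
from h import *
snap('wrist','w13')
s=get_state(); print(s['position'])
def lids(fn,z):
    c=cv2.imread(f'pics/{fn}.png')
    m=cv2.inRange(cv2.cvtColor(c,cv2.COLOR_BGR2HSV),(20,130,120),(35,255,255))
    n,l,st,ce=cv2.connectedComponentsWithStats(m)
    for i in range(1,n):
        if st[i,4]>400: print(fn,st[i],ce[i].round(1), onz(fn,ce[i],z).round(4))
lids('w13',.114);lids('w12',.100)
print(proj('w13',[.447,.3845,.114]))
E
```

```text
t: 23.08
position: [0.5821, -0.0, 0.3866]
orientation: [0.362, 0.932, 0.0, 0.0]
ft_force: [-0.6, 0.3, -0.5]
grip_width: 0.0855
finger_force: 0.0
t: 24.25
position: [0.4464, 0.3834, 0.3849]
orientation: [0.362, 0.932, -0.001, -0.001]
ft_force: [-0.0, -0.1, 0.9]
grip_width: 0.0857
finger_force: 0.0
[0.44673677 0.38302783 0.38538729]
w13 [ 259  187   53   50 2059] [285.1 211.3] [0.4475 0.3864 0.114 ]
w12 [ 486  126   42   40 1257] [507.  145.5] [0.6688 0.1734 0.1   ]
w12 [ 257  184   50   48 1851] [282.  207.1] [0.5832 0.0007 0.1   ]
w12 [528 226  32  60 988] [548.8 253. ] [0.7827 0.1527 0.1   ]
w12 [ 429  283   95   56 2598] [475.4 315.2] [0.7982 0.0671 0.1   ]
w12 [527 349  33  39 542] [545.3 368. ] [0.9058 0.0863 0.1   ]
[283.00554011 212.32201812]
```

Jar b stands at (0.583, 0.001), as planned, and the wrist sees jar a at (0.4475, 0.386). Gripping a.

```bash
python3 -m inch '[{"x":0.001,"y":0.005,"z":-0.14,"ax":0,"ay":0,"az":0,"jaw":1},{"x":0.001,"y":0.005,"z":-0.26,"ax":0,"ay":0,"az":0,"jaw":1},{"x":0.001,"y":0.005,"z":-0.34,"ax":0,"ay":0,"az":0,"jaw":1},{"x":0.001,"y":0.005,"z":-0.38,"ax":0,"ay":0,"az":0,"jaw":1},{"x":0.001,"y":0.005,"z":-0.38,"ax":0,"ay":0,"az":0,"jaw":1},{"x":0.001,"y":0.005,"z":-0.38,"ax":0,"ay":0,"az":0,"jaw":1},{"x":0.001,"y":0.005,"z":-0.38,"ax":0,"ay":0,"az":0,"jaw":0},{"x":0.001,"y":0.005,"z":-0.38,"ax":0,"ay":0,"az":0,"jaw":0},{"x":0.001,"y":0.005,"z":-0.38,"ax":0,"ay":0,"az":0,"jaw":0},{"x":0.001,"y":0.005,"z":-0.38,"ax":0,"ay":0,"az":0,"jaw":0},{"x":0.001,"y":0.005,"z":-0.38,"ax":0,"ay":0,"az":0,"jaw":0},{"x":0.001,"y":0.005,"z":-0.38,"ax":0,"ay":0,"az":0,"jaw":0}]' 40
python3 -m inch '[{"x":0,"y":0,"z":0.05,"ax":0,"ay":0,"az":0,"jaw":0},{"x":0,"y":0,"z":0.15,"ax":0,"ay":0,"az":0,"jaw":0},{"x":0,"y":0,"z":0.3,"ax":0,"ay":0,"az":0,"jaw":0},{"x":0,"y":0,"z":0.4,"ax":0,"ay":0,"az":0,"jaw":0},{"x":0,"y":0,"z":0.4,"ax":0,"ay":0,"az":0,"jaw":0},{"x":0,"y":0,"z":0.4,"ax":0,"ay":0,"az":0,"jaw":0}]'
python3 -c "
from h import *
print(get_state()['position'])"
```

```text
t: 25.8
position: [0.4472, 0.3863, 0.236]
orientation: [0.362, 0.932, 0.001, 0.0]
ft_force: [-2.1, -2.2, 6.7]
grip_width: 0.0471
finger_force: 41.0
t: 26.55
position: [0.4465, 0.3857, 0.3938]
orientation: [0.362, 0.932, -0.001, -0.0]
ft_force: [0.7, 0.5, -3.4]
grip_width: 0.0471
finger_force: 42.3
[0.44654562 0.38574811 0.39377235]
```

```bash
python3 -m inch '[{"x":0.1,"y":-0.23,"z":0,"ax":0,"ay":0,"az":0,"jaw":0},{"x":0.2,"y":-0.46,"z":0,"ax":0,"ay":0,"az":0,"jaw":0},{"x":0.2,"y":-0.46,"z":0,"ax":0,"ay":0,"az":0,"jaw":0},{"x":0.2,"y":-0.46,"z":0,"ax":0,"ay":0,"az":0,"jaw":0}]'
python3 -m inch '[{"x":0.13,"y":-0.3,"z":0,"ax":0,"ay":0,"az":0,"jaw":0},{"x":0.265,"y":-0.62,"z":0,"ax":0,"ay":0,"az":0,"jaw":0},{"x":0.265,"y":-0.62,"z":0,"ax":0,"ay":0,"az":0,"jaw":0},{"x":0.265,"y":-0.62,"z":0,"ax":0,"ay":0,"az":0,"jaw":0},{"x":0.265,"y":-0.62,"z":0,"ax":0,"ay":0,"az":0,"jaw":0},{"x":0.265,"y":-0.62,"z":0,"ax":0,"ay":0,"az":0,"jaw":0},{"x":0.265,"y":-0.62,"z":-0.1,"ax":0,"ay":0,"az":0,"jaw":0},{"x":0.265,"y":-0.62,"z":-0.2,"ax":0,"ay":0,"az":0,"jaw":0},{"x":0.265,"y":-0.62,"z":-0.28,"ax":0,"ay":0,"az":0,"jaw":0},{"x":0.265,"y":-0.62,"z":-0.28,"ax":0,"ay":0,"az":0,"jaw":0},{"x":0.265,"y":-0.62,"z":-0.28,"ax":0,"ay":0,"az":0,"jaw":0}]'
python3 - <<'E'
from h import *
s=get_state();print(s['position'],s['grip_width'])
snap('wrist','w14');snap('side','s14')
a=cv2.imread('pics/w14.png')[30:420,80:480]
b=cv2.imread('pics/s14.png'); b=cv2.resize(b[110:225,225:365],None,fx=2.85,fy=2.85,interpolation=cv2.INTER_CUBIC)
M=np.zeros((390,800,3),np.uint8);M[:,:400]=a;M[:b.shape[0],400:400+b.shape[1]]=b[:,:400]
cv2.imwrite('pics/w14b.png',M)
E
```

```text
t: 27.05
position: [0.5274, 0.1984, 0.3919]
orientation: [0.364, 0.931, -0.002, -0.002]
ft_force: [-0.9, -0.4, -2.5]
grip_width: 0.047
finger_force: 42.6
t: 28.42
position: [0.6332, -0.0449, 0.2839]
orientation: [0.362, 0.932, 0.0, 0.0]
ft_force: [0.6, 0.4, -3.2]
grip_width: 0.0472
finger_force: 42.7
[ 0.63316057 -0.04485914  0.28391003] 0.04722557831126668
```

View pics/w14b.png

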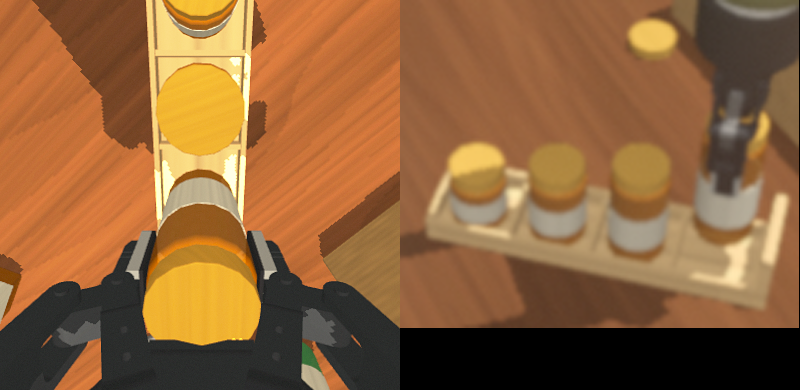

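Jar a is over the handle-end pocket, and d, c and b stand upright. Lowering.

```bash
python3 -m inch '[{"x":0,"y":-0.003,"z":-0.05,"ax":0,"ay":0,"az":0,"jaw":0},{"x":0,"y":-0.003,"z":-0.08,"ax":0,"ay":0,"az":0,"jaw":0},{"x":0,"y":-0.003,"z":-0.095,"ax":0,"ay":0,"az":0,"jaw":0},{"x":0,"y":-0.003,"z":-0.103,"ax":0,"ay":0,"az":0,"jaw":0},{"x":0,"y":-0.003,"z":-0.103,"ax":0,"ay":0,"az":0,"jaw":0}]'
python3 -m inch '[{"x":0,"y":0,"z":-0.003,"ax":0,"ay":0,"az":0,"jaw":0},{"x":0,"y":0,"z":-0.003,"ax":0,"ay":0,"az":0,"jaw":0},{"x":0,"y":0,"z":-0.003,"ax":0,"ay":0,"az":0,"jaw":0}]'
```

```text
t: 29.15
position: [0.6329, -0.0473, 0.2414]
orientation: [0.362, 0.932, -0.0, -0.0]
ft_force: [-1.2, 0.7, -2.8]
grip_width: 0.0468
finger_force: 42.7
t: 29.52
position: [0.633, -0.0472, 0.2405]
orientation: [0.362, 0.932, 0.0, 0.0]
ft_force: [0.1, 0.1, -3.1]
grip_width: 0.0471
finger_force: 42.7
```

```bash
python3 -m inch '[{"x":0,"y":0,"z":-0.003,"ax":0,"ay":0,"az":0,"jaw":0},{"x":0,"y":0,"z":-0.003,"ax":0,"ay":0,"az":0,"jaw":0},{"x":0,"y":0,"z":-0.003,"ax":0,"ay":0,"az":0,"jaw":0}]'
```

```text
t: 29.9
position: [0.6332, -0.0474, 0.24]
orientation: [0.362, 0.932, 0.0, 0.001]
ft_force: [-3.3, -0.8, 5.3]
grip_width: 0.0468
finger_force: 43.4
```

Contact at 5 N. Releasing, rising, and checking.

```bash
python3 -m inch '[{"x":0,"y":0,"z":0.001,"ax":0,"ay":0,"az":0,"jaw":0.75},{"x":0,"y":0,"z":0.002,"ax":0,"ay":0,"az":0,"jaw":0.85},{"x":0,"y":0,"z":0.002,"ax":0,"ay":0,"az":0,"jaw":0.85},{"x":0,"y":0,"z":0.002,"ax":0,"ay":0,"az":0,"jaw":0.85},{"x":0,"y":0,"z":0.002,"ax":0,"ay":0,"az":0,"jaw":0.85},{"x":0,"y":0,"z":0.1,"ax":0,"ay":0,"az":0,"jaw":1},{"x":0,"y":0,"z":0.25,"ax":0,"ay":0,"az":0,"jaw":1},{"x":0,"y":0,"z":0.4,"ax":0,"ay":0,"az":0,"jaw":1},{"x":0,"y":0,"z":0.4,"ax":0,"ay":0,"az":0,"jaw":1},{"x":0,"y":0,"z":0.4,"ax":0,"ay":0,"az":0,"jaw":1}]'
python3 -m inch '[{"x":-0.3,"y":0.3,"z":0.05,"ax":0,"ay":0,"az":0,"jaw":1},{"x":-0.3,"y":0.3,"z":0.05,"ax":0,"ay":0,"az":0,"jaw":1},{"x":-0.3,"y":0.3,"z":0.05,"ax":0,"ay":0,"az":0,"jaw":1},{"x":-0.3,"y":0.3,"z":0.05,"ax":0,"ay":0,"az":0,"jaw":1},{"x":-0.3,"y":0.3,"z":0.05,"ax":0,"ay":0,"az":0,"jaw":1},{"x":-0.3,"y":0.3,"z":0.05,"ax":0,"ay":0,"az":0,"jaw":1}]'
python3 - <<'E'
from h import *
snap('wrist','w15');snap('side','s15')
a=cv2.imread('pics/w15.png')[30:420,80:480]
b=cv2.resize(cv2.imread('pics/s15.png'),(400,300),interpolation=cv2.INTER_AREA)
M=np.zeros((390,800,3),np.uint8);M[:,:400]=a;M[:300,400:]=b
cv2.imwrite('pics/w15b.png',M)
c=cv2.imread('pics/w15.png')
m=cv2.inRange(cv2.cvtColor(c,cv2.COLOR_BGR2HSV),(20,130,120),(35,255,255))
n,l,st,ce=cv2.connectedComponentsWithStats(m)
for i in range(1,n):
    if st[i,4]>300: print(st[i],ce[i].round(1))
an=np.deg2rad(-42.5);u=np.array([np.cos(an),np.sin(an)])
o=np.array([.5576,.0226])
for X,h in((.102,.118),(.034,.1),(-.034,.082),(-.102,.064)): print(X,proj('w15',np.r_[o+X*u,h]).round(1))
E
```

```text
t: 31.15
position: [0.6329, -0.0472, 0.399]
orientation: [0.362, 0.932, 0.0, 0.0]
ft_force: [-0.1, 0.1, -1.1]
grip_width: 0.0853
finger_force: 0.0
t: 31.9
position: [0.5134, 0.072, 0.418]
orientation: [0.363, 0.932, -0.0, -0.001]
ft_force: [-0.6, 0.4, 0.3]
grip_width: 0.085
finger_force: 0.0
[ 254  144   42   33 1013] [275.7 160.4]
[ 256  203   41   38 1251] [275.8 221.5]
[450 204  35  32 852] [467.  219.7]
[ 478  260   82  135 5142] [533.4 323.2]
[ 254  268   43   35 1130] [276.2 285. ]
[255 333  40  32 997] [274.9 348.5]
[428 392  43  28 815] [448.3 408.3]
0.102 [275.2 347.9]
0.034 [275.1 285.4]
-0.034 [275.1 221.3]
-0.102 [275.  155.4]
```

View pics/w15b.png

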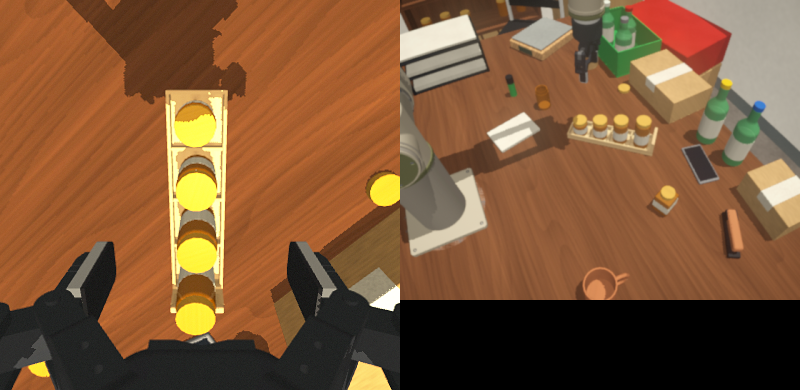

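All four jars stand upright in height order. Lid pixels match the pocket predictions to about 1 px; d's mask is only cut by shadow. The square and open jars stand where they were, and the robot is clear.

```bash
python3 -c "
from cell import hand_in
print(hand_in())"
```

```text
the job is handed in; nothing more can be done
None
```

The four lidded round jars stand upright in the caddy, tallest at the handle end to shortest at the other, the square and open jars were left untouched, and the job was handed in at about 32 s; no verdict was returned.

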